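# Point out the ink and the block, then store the job

### The job

Log the next print job for the recorder: point at the red-capped ink jar, holding the fingertips still just above the middle of its cap (one to three centimetres) for two seconds, then point at the copper-faced block in the same way for two seconds, and then push the red-knobbed lever on the log box with the fingertips all the way over to its far stop. Touch no jar or block at all, do not bring the fingertips down close over the other jars and blocks, and leave everything else where it stands; nothing is to be gripped or lifted.

Things in the scene. Friction and masses are not known exactly. Their poses are not given: they have to be found in the camera images.
- red_cap (a point): THE JAR TO POINT AT. Centre of the top of the red cap of an upright black ink jar with a white label: jar 48 mm in diameter, 80 mm high, cap 43 mm across. Point is on the cap's top surface, z up.
- yellow_cap (a point): Not to be pointed at: centre of the top of the yellow cap of another ink jar of the same shape and size (48 mm in diameter, 80 mm high).
- green_cap (a point): Not to be pointed at: centre of the top of the green cap of another ink jar of the same shape and size (48 mm in diameter, 80 mm high).
- white_cap (a point): Not to be pointed at: centre of the top of the white cap of another ink jar of the same shape and size (48 mm in diameter, 80 mm high).
- copper_face (a point): THE BLOCK TO POINT AT. Centre of the top face of the copper-faced printing block: a square wooden block 52 x 52 mm, 24 mm high with its 50 x 50 mm reddish copper plate on top, lying flat. Point is on the plate's surface, z up.
- aluminium_face (a point): Not to be pointed at: centre of the top face of the block with a silver-grey aluminium plate, otherwise the same size (52 x 52 x 24 mm).
- rubber_face (a point): Not to be pointed at: centre of the top face of the block with a black rubber plate, otherwise the same size (52 x 52 x 24 mm).
- red_jar: The loose ink jar with the red cap; origin at the centre of its underside, which stands 4 mm above the table on the tray's floor. Must not be touched.
- yellow_jar: The loose ink jar with the yellow cap; origin at the centre of its underside, which stands 4 mm above the table on the tray's floor. Must not be touched.
- green_jar: The loose ink jar with the green cap; origin at the centre of its underside, which stands 4 mm above the table on the tray's floor. Must not be touched.
- white_jar: The loose ink jar with the white cap; origin at the centre of its underside, which stands 4 mm above the table on the tray's floor. Must not be touched.
- copper_block: The loose copper-faced block; origin at the centre of its underside, 12 mm above the table on the board. Must not be touched.
- aluminium_block: The loose aluminium-faced block; origin at the centre of its underside, 12 mm above the table on the board. Must not be touched.
- rubber_block: The loose rubber-faced block; origin at the centre of its underside, 12 mm above the table on the board. Must not be touched.
- ink_tray: Fixed blue tray 180 x 180 mm, rim 22 mm high, holding the four jars in a 2 x 2 grid with centres about 84 mm apart. Origin: centre of its underside, on the table. It may stand on the left or on the right.
- proof_board: Fixed plywood board 180 x 180 x 12 mm with low steel edge bars (top 22 mm above the table) along two sides, with the three blocks on it, their centres at least 70 mm apart. Origin: centre of its underside, on the table. On the other side from the ink tray.
- log_box: Fixed white log box between tray and board: 120 (x) x 100 (y) x 40 mm high, dark screen on its front (-x, roughly towards the robot). Origin: centre of its underside, on the table. On its top sits a grey lever block 70 x 50 x 25 mm (top 65 mm above the table). Its +x axis is the way the lever is pushed.
- store_lever (a joint): Angle of the red-knobbed lever on the log box, about a level axis along the box's y, 62 mm above the table over the box's origin. 0 = leaning 0.5 rad from upright to the box's -x side (starts between 0 and 0.12); 1.0 = against its end stop, leaning 0.5 rad to the +x side. A 10 mm steel rod; stays where it is left; about 1 N at the knob moves it.
- store_lever_tip (a point): Centre of the lever's red ball knob (26 mm in diameter), 80 mm from the pivot along the rod, about 132 mm above the table at either end of its swing.
- mixing_cup: Bystander: loose white plastic cup, 76 mm at the rim, 85 mm high, a wooden stick rising to 128 mm; origin at the centre of its underside.
- paste_tub: Bystander: loose white tub with a blue cap, 72 mm in diameter, 70 mm high; origin at the centre of its underside.
- squeegee: Bystander: loose squeegee lying in front of the robot: wooden bar 160 mm along its y, 26 mm wide, 22 mm high, with a black rubber blade on its +x side; origin under the bar's middle.
Mind the look-alikes: they are no part of the job. Leave any pink look-alike of the rubber_block alone.

How it is judged:
By the outcome, as a careful person would: the job done as asked, in the order asked, and still so for the second after the job is handed in, with the robot touching nothing.
It also fails if it takes over 58 s, if anything falls off the work surface, if the arm or the gripper's body presses on something with over 40 N, if the wrist force passes 120 N, or if a joint passes its speed limit or range.

### The arm

A 6-joint arm with a two-finger parallel gripper is mounted at the origin on the work surface. World frame = base frame: x ahead of the robot, y to its left, z up, the work surface at z = 0. Lengths are in m, angles in rad, forces in N, time in s.
With the tool pointing down it reaches from about 0.3 to 0.75 m from the base axis. Payload 8.5 kg.
Tool frame: the origin (TCP) lies between the finger pads; the fingertips stand 14 mm ahead of it and the grasp point (between the pads) lies 5 mm behind it; z points along the fingers, y is the direction in which the jaws open and shut (so a half turn about z gives the same grasp; the last joint's range is limited). The gripper opens to 85 mm and grips with 20 to 120 N. Pads are 22 mm wide; open, the fingers measure 114 mm over their backs; the gripper's body (76 mm by 85 mm) begins 54 mm behind the grasp point. The pads swing forward as they close: fully open they stand 13 mm farther back than shut.
Start: joints at [0.888, 0.381, 1.297, -0, 1.464, -0.215], TCP at [0.248, 0.491, 0.245] pointing down, gripper open.
Joint ranges: [-3.11, 3.11], [-0.89, 2.33], [0.22, 2.48], [-1.42, 4.56], [0.17, 2.85], [-2.88, 2.88]. Speed limits (rad/s): [2.39, 2.39, 3.14, 3.14, 3.14, 3.14].

### API

Orientations are given as a 3x3 rotation matrix whose columns are the frame's x, y, z axes.
In Python, from cell import * gives the robot as it stands. The module is installed in compiled form; this text tells all that it offers.
- The arm moves only by the tool play_rows, never from a script. Its argument "motion" is a list of rows, each an object of numbers: "x", "y", "z": the shift along the tool's x, y, z in mm; "wx", "wy", "wz": the turn, a rotation vector about the tool's x, y, z in degrees; "grip": the finger opening in mm, from 0 to 85.4. In form: [{"x": .., "y": .., "z": .., "wx": .., "wy": .., "wz": .., "grip": ..}, ...]. A call has exactly 10 rows; each row is the pose to reach, as a shift and turn from the pose commanded when the call began, along the tool's axes at that moment; what a row does not reach only later rows make up. A row lasts 1/8 s, in which the tool goes at most 62.5 mm and 10.7 degrees, less where a joint would pass 70% of its speed; a pose out of reach is approached as far as the arm can. A call with a gripper value outside its range is refused whole. The fingers move at their own pace and stop on an object; "newtons" is the grip in N (left out, the last holds). Time passes only in rows, so rows that repeat a pose let the fingers close, or fill a call up. It gives the time, the measured TCP pose, the force and the opening at its end, in the units of the state.
- read_state(): the state, without advancing time (a new reading comes with each control period).
- camera(name): name is "scene" or "side" or "wrist"; returns (picture, depth): 420x560x3 uint8, red, green, blue; 420x560 float32, m along the optical axis (not along the pixel's ray), 0 where there is no reading.
- camera_model(name): a dict with "vfov" (degrees; the focal length in pixels is half the picture's height over the tangent of half this angle, whatever the lens; pixels are square), "cx", "cy" (the principal point, pixels), "extrinsics" (4x4, takes a point from camera to world coordinates); the wrist camera has in their place "tool_from_camera" (4x4, takes a point from camera to tool coordinates, whose origin is the TCP and whose axes are the flange's). Camera axes: x right, y down, z forward; pixel columns grow to the right and rows downward; lengths in m; the calibration is good to about 2 mm. A picture is of the moment at which its call begins: read the wrist's pose just before it. camera_model takes no time and is no camera call.
- job_done(): hands the job in, once; it reports no verdict.
The state is a dict: "t": time; "qpos": joint angles; "joint_vel": joint speeds; "effort": joint torques, N m; "position": TCP position; "ee_rot": TCP orientation; "force": force on the tool from outside, world axes, zero at the start; "wrist_torque": the same for the moment, N m; "grip_width": finger opening in m.
Only numpy, scipy, OpenCV 4.12 (cv2) and the standard library are available. Lean on these libraries where they do the work, as an engineer would, in place of code of your own. Each camera call takes 0.05 s, during which the arm holds its last target. There are 200 camera calls.

## Working session

There is one attempt and no reset: what is moved stays moved. The work goes in short steps, Python scripts to look and compute and a tool call to move; the robot and the scene stay as the last step left them, time stands still between calls to the robot, and variables do not carry over. Pictures are saved under pics/ and viewed, about 8 in all and at most 12, crops included, and the job is handed in when it is done.

Besides the shell and the picture viewer there is one more tool, called after "Request:" as name(argument=value, ...), one argument or row to a line, values as JSON. play_rows: Moves the arm, as the interface text tells. Its arguments: {"type":"object","properties":{"motion":{"type":"array","items":{"type":"object","properties":{"x":{"type":"number"},"y":{"type":"number"},"z":{"type":"number"},"wx":{"type":"number"},"wy":{"type":"number"},"wz":{"type":"number"},"grip":{"type":"number"}}}},"newtons":{"type":"number"}},"required":["motion"]}

```bash
mkdir -p pics
cat > h.py <<'E'
from cell import *
import numpy as np, cv2
def f(m): return 210/np.tan(np.radians(m["vfov"])/2)
def world(name,st=None):
    if st is None: st=read_state()
    im,d=camera(name); m=camera_model(name); F=f(m)
    if "extrinsics" in m: T=np.array(m["extrinsics"])
    else:
        A=np.eye(4);A[:3,:3]=np.array(st["ee_rot"]).reshape(3,3);A[:3,3]=st["position"];T=A@np.array(m["tool_from_camera"])
    v,u=np.mgrid[:420,:560]
    P=np.stack([(u-m["cx"])/F*d,(v-m["cy"])/F*d,d,np.ones_like(d)],-1)@T.T
    return im,d,P[...,:3],T,m
E
python3 - <<'E'
from h import *
print(read_state())
for n in("scene","side"):
    im,d,P,T,m=world(n); cv2.imwrite(f"pics/{n}.png",im[...,::-1]); np.savez(f"{n}.npz",im=im,d=d,P=P); print(n,m,(d>0).mean())
E
```

```text
{'t': 0.0, 'qpos': array([ 8.87724683e-01,  3.81187910e-01,  1.29830862e+00,  2.40463764e-05,
        1.46357466e+00, -2.15275119e-01]), 'joint_vel': array([-0.00127306,  0.00152485, -0.00019626, -0.00052389, -0.00127157,
       -0.00078989]), 'effort': array([ 3.66405162e-03, -4.48455727e+01, -2.31287527e+01, -2.12339978e-05,
        4.70571962e-03,  4.60304580e-05]), 'position': array([0.24780672, 0.49069169, 0.24469996]), 'ee_rot': array([[-8.92562717e-01,  4.50922266e-01, -9.51766249e-04],
       [ 4.50923143e-01,  8.92562064e-01, -1.13172019e-03],
       [ 3.39192615e-04, -1.43930468e-03, -9.99998907e-01]]), 'force': array([0.02064941, 0.12466288, 0.27150095]), 'wrist_torque': array([-0.00431662,  0.05850555,  0.02908108]), 'grip_width': 0.08525048826154971}
scene {'vfov': 56.622686723469364, 'cx': 281.6832600057044, 'cy': 210.7648106900929, 'extrinsics': array([[ 0.45369595,  0.7702624 , -0.44816941,  1.02745545],
       [ 0.89112039, -0.38760169,  0.2359436 , -0.24382043],
       [ 0.00802726, -0.50641955, -0.86224985,  1.02023293],
       [ 0.        ,  0.        ,  0.        ,  1.        ]])} 0.9959906462585034
side {'vfov': 57.90672875223455, 'cx': 276.65886064993913, 'cy': 205.1489536939847, 'extrinsics': array([[ 0.7559683 , -0.40377485,  0.51524537,  0.13006343],
       [-0.65448349, -0.48157146,  0.58287244, -0.45371576],
       [ 0.01277823, -0.77785268, -0.62831674,  0.61428823],
       [ 0.        ,  0.        ,  0.        ,  1.        ]])} 0.9958460884353741
```

View pics/scene.png

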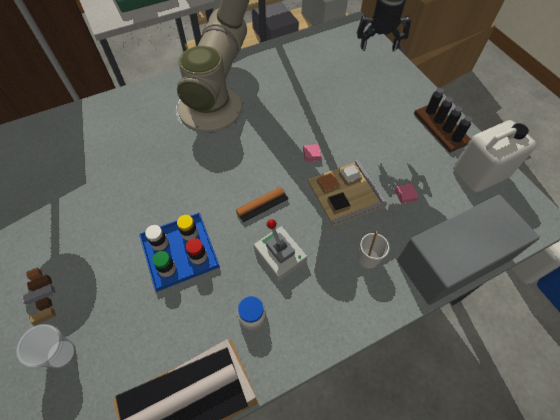

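View pics/side.png

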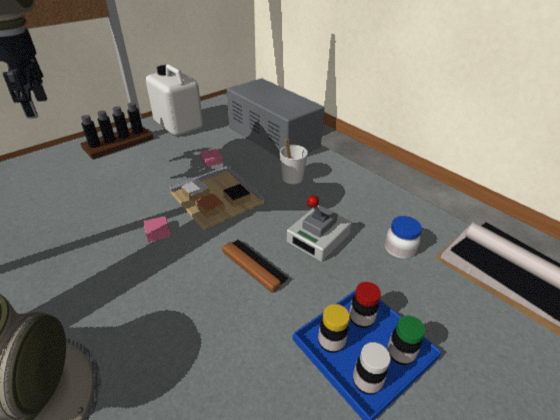

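The scene view shows the red cap at about (194,246), the knob at (271,224) and the copper plate at (328,182). In the side view they are at (367,293), (313,201) and (208,202). Next I measure these points with colour masks.

Run:
```python
from h import *
seeds={"scene":dict(red=(194,246),yellow=(186,224),green=(162,262),white=(153,235),copper=(328,182),alum=(351,174),rubber=(340,201),knob=(271,224),cup=(375,240),tub=(251,310),squeegee=(262,205),box=(268,258)),
"side":dict(red=(367,293),yellow=(336,318),green=(408,332),white=(374,358),copper=(208,202),alum=(193,187),rubber=(237,191),knob=(313,201),cup=(293,155),tub=(405,228),squeegee=(255,265),box=(325,237))}
for n in seeds:
    z=np.load(n+".npz"); im,P=z["im"],z["P"]
    lab=cv2.cvtColor(im,cv2.COLOR_RGB2LAB)
    for k,(u,v) in seeds[n].items():
        med=np.median(lab[v-1:v+2,u-1:u+2].reshape(-1,3).astype(float),0)
        z0=np.median(P[v-1:v+2,u-1:u+2,2])
        w=np.abs(lab.astype(float)-med).max(-1)<22
        w&=np.abs(P[...,2]-z0)<(0.006 if k!="knob" else .02)
        _,cc=cv2.connectedComponents(w.astype(np.uint8))
        M=cc==cc[v,u] if cc[v,u] else w&False
        p=P[M]
        if len(p)<3: print(n,k,"none",P[v,u]);continue
        mn,mx=p.min(0),p.max(0)
        r=cv2.minAreaRect((p[:,:2]*1000).astype(np.float32))
        print(n,k,len(p),"mid",np.round((mn+mx)/2,3),"mean",np.round(p.mean(0),3),"ext",np.round(mx-mn,3),"rect",np.round(r[0]),np.round(r[1]),round(r[2]))
```

```text
scene red 173 mid [ 0.53  -0.244  0.086] mean [ 0.53  -0.244  0.086] ext [0.042 0.04  0.01 ] rect [ 531. -244.] [40. 38.] 27
scene yellow 147 mid [ 0.45  -0.241  0.086] mean [ 0.451 -0.24   0.086] ext [0.039 0.039 0.009] rect [ 452. -241.] [37. 39.] 31
scene green 185 mid [ 0.526 -0.333  0.086] mean [ 0.527 -0.333  0.086] ext [0.041 0.04  0.009] rect [ 527. -334.] [40. 39.] 22
scene white 161 mid [ 0.442 -0.327  0.086] mean [ 0.442 -0.327  0.086] ext [0.041 0.039 0.009] rect [ 442. -326.] [38. 40.] 74
scene copper 230 mid [0.485 0.2   0.037] mean [0.488 0.199 0.038] ext [0.053 0.052 0.01 ] rect [486. 201.] [52. 52.] 88
scene alum 12 mid [0.497 0.278 0.038] mean [0.497 0.278 0.038] ext [0.008 0.037 0.005] rect [497. 278.] [37.  5.] 83
scene rubber 223 mid [0.563 0.193 0.038] mean [0.563 0.192 0.038] ext [0.049 0.052 0.011] rect [563. 192.] [50. 47.] 84
scene knob 57 mid [ 0.592 -0.044  0.141] mean [ 0.594 -0.045  0.142] ext [0.018 0.023 0.017] rect [593. -45.] [21. 16.] 67
scene cup none [0.72468863 0.20763799 0.0550813 ]
scene tub 482 mid [ 0.746 -0.18   0.072] mean [ 0.747 -0.18   0
[... 1084 characters left out ...]
2 0.035] mean [0.563 0.191 0.035] ext [0.052 0.052 0.005] rect [563. 192.] [51. 49.] 83
side knob 63 mid [ 0.586 -0.044  0.138] mean [ 0.584 -0.045  0.139] ext [0.016 0.02  0.013] rect [586. -43.] [20. 15.] 66
side cup 30 mid [0.774 0.195 0.054] mean [0.775 0.199 0.054] ext [0.011 0.028 0.011] rect [776. 196.] [ 7. 29.] 24
side tub 482 mid [ 0.748 -0.179  0.067] mean [ 0.745 -0.18   0.068] ext [0.065 0.061 0.01 ] rect [ 747. -179.] [62. 62.] 76
side squeegee 612 mid [ 0.448 -0.012  0.02 ] mean [ 0.446 -0.016  0.02 ] ext [0.034 0.158 0.009] rect [446. -12.] [ 26. 158.] 4
side box 494 mid [ 0.621 -0.04   0.037] mean [ 0.606 -0.047  0.038] ext [0.121 0.11  0.009] rect [620. -37.] [108.  98.] 11
```

Run:
```python
from h import *
Q=[]
for n in("scene","side"):
    z=np.load(n+".npz"); P=z["P"].reshape(-1,3)
    off=.004 if n=="scene" else 0
    s=(abs(P[:,2]-.038-off)<.006)&(abs(P[:,0]-.62)<.1)&(abs(P[:,1]+.045)<.085); p=P[s]; Q.append(p)
    print(n,len(p),cv2.minAreaRect((p[:,:2]*1000).astype(np.float32)))
    s=(abs(P[:,2]-.063-off)<.006)&(abs(P[:,0]-.62)<.1)&(abs(P[:,1]+.045)<.085); p=P[s]
    print(" block",len(p),cv2.minAreaRect((p[:,:2]*1000).astype(np.float32)),p.mean(0))
print(cv2.minAreaRect((np.vstack(Q)[:,:2]*1000).astype(np.float32)))
R=read_state()["ee_rot"]; p=read_state()["position"]
for t in[(.531,-.244,.245),(.487,.201,.245)]: print(R.T@(np.array(t)-p)*1000)
```

```text
scene 927 ((626.8175659179688, -37.376304626464844), (120.13365173339844, 101.1446533203125), 10.106070518493652)
 block 347 ((626.8052368164062, -37.188385009765625), (70.36461639404297, 49.916748046875), 9.890562057495117) [ 0.63155017 -0.03873874  0.06682726]
side 981 ((626.8612670898438, -37.74953842163086), (120.73792266845703, 99.69942474365234), 9.318070411682129)
 block 423 ((627.97509765625, -38.07293701171875), (72.29344940185547, 51.728843688964844), 11.035727500915527) [ 0.62192937 -0.04237439  0.06323753]
((626.5916748046875, -37.398414611816406), (120.632080078125, 101.18842315673828), 9.979278564453125)
[-5.84026583e+02 -5.28113194e+02  2.73444229e-01]
[-3.44100111e+02 -1.50759075e+02 -1.22257530e-01]
```

Request:
play_rows(
  motion=[
    {"z": -5,"wz": -4,"grip": 0},
    {"z": -12,"wz": -10,"grip": 0},
    {"z": -20,"wz": -17,"grip": 0},
    {"z": -20,"wz": -23,"grip": 0},
    {"z": -20,"wz": -26.8,"grip": 0},
    {"z": -20,"wz": -26.8,"grip": 0},
    {"z": -20,"wz": -26.8,"grip": 0},
    {"z": -20,"wz": -26.8,"grip": 0},
    {"z": -20,"wz": -26.8,"grip": 0},
    {"z": -20,"wz": -26.8,"grip": 0},
  ],
)

```text
validation failed for argument at $.mo...
```

Box origin is (0.627, -0.037) with yaw +10°, which matches the measured knob position. The move was refused, so I'll retry with every key filled in.

Request:
play_rows(
  motion=[
    {"x": 0,"y": 0,"z": -5,"wx": 0,"wy": 0,"wz": -4,"grip": 0},
    {"x": 0,"y": 0,"z": -12,"wx": 0,"wy": 0,"wz": -10,"grip": 0},
    {"x": 0,"y": 0,"z": -20,"wx": 0,"wy": 0,"wz": -17,"grip": 0},
    {"x": 0,"y": 0,"z": -20,"wx": 0,"wy": 0,"wz": -23,"grip": 0},
    {"x": 0,"y": 0,"z": -20,"wx": 0,"wy": 0,"wz": -26.8,"grip": 0},
    {"x": 0,"y": 0,"z": -20,"wx": 0,"wy": 0,"wz": -26.8,"grip": 0},
    {"x": 0,"y": 0,"z": -20,"wx": 0,"wy": 0,"wz": -26.8,"grip": 0},
    {"x": 0,"y": 0,"z": -20,"wx": 0,"wy": 0,"wz": -26.8,"grip": 0},
    {"x": 0,"y": 0,"z": -20,"wx": 0,"wy": 0,"wz": -26.8,"grip": 0},
    {"x": 0,"y": 0,"z": -20,"wx": 0,"wy": 0,"wz": -26.8,"grip": 0},
  ],
  newtons=20,
)

```text
t: 1.35
position: [0.248, 0.4909, 0.2653]
ee_rot: [[-1.0, 0.0, -0.0], [0.0, 1.0, -0.0], [0.0, -0.0, -1.0]]
force: [-0.6, -0.5, -0.6]
grip_width: -0.0002
```

Request:
play_rows(
  motion=[
    {"x": -6,"y": -15,"z": 0,"wx": 0,"wy": 0,"wz": 0,"grip": 0},
    {"x": -18,"y": -48,"z": 0,"wx": 0,"wy": 0,"wz": 0,"grip": 0},
    {"x": -36,"y": -95,"z": 0,"wx": 0,"wy": 0,"wz": 0,"grip": 0},
    {"x": -54,"y": -142,"z": 0,"wx": 0,"wy": 0,"wz": 0,"grip": 0},
    {"x": -72,"y": -189,"z": 0,"wx": 0,"wy": 0,"wz": 0,"grip": 0},
    {"x": -90,"y": -236,"z": 0,"wx": 0,"wy": 0,"wz": 0,"grip": 0},
    {"x": -108,"y": -283,"z": 0,"wx": 0,"wy": 0,"wz": 0,"grip": 0},
    {"x": -126,"y": -330,"z": 0,"wx": 0,"wy": 0,"wz": 0,"grip": 0},
    {"x": -144,"y": -377,"z": 0,"wx": 0,"wy": 0,"wz": 0,"grip": 0},
    {"x": -162,"y": -424,"z": 0,"wx": 0,"wy": 0,"wz": 0,"grip": 0},
  ],
)

```text
t: 2.6
position: [0.4098, 0.0647, 0.2655]
ee_rot: [[-1.0, 0.001, 0.001], [0.001, 1.0, -0.0], [-0.001, -0.0, -1.0]]
force: [0.2, 0.3, 0.8]
grip_width: 0.0
```

Request:
play_rows(
  motion=[
    {"x": -18,"y": -47,"z": 0,"wx": 0,"wy": 0,"wz": 0,"grip": 0},
    {"x": -36,"y": -94,"z": 0,"wx": 0,"wy": 0,"wz": 0,"grip": 0},
    {"x": -54,"y": -141,"z": 0,"wx": 0,"wy": 0,"wz": 0,"grip": 0},
    {"x": -72,"y": -188,"z": 0,"wx": 0,"wy": 0,"wz": 0,"grip": 0},
    {"x": -90,"y": -235,"z": 0,"wx": 0,"wy": 0,"wz": 0,"grip": 0},
    {"x": -107,"y": -280,"z": 0,"wx": 0,"wy": 0,"wz": 0,"grip": 0},
    {"x": -118,"y": -303,"z": 0,"wx": 0,"wy": 0,"wz": 0,"grip": 0},
    {"x": -121,"y": -311,"z": 0,"wx": 0,"wy": 0,"wz": 0,"grip": 0},
    {"x": -121,"y": -311,"z": 0,"wx": 0,"wy": 0,"wz": 0,"grip": 0},
    {"x": -121,"y": -311,"z": 0,"wx": 0,"wy": 0,"wz": 0,"grip": 0},
  ],
)

```text
t: 3.85
position: [0.5306, -0.2432, 0.2657]
ee_rot: [[-1.0, -0.001, 0.0], [-0.001, 1.0, 0.0], [-0.0, 0.0, -1.0]]
force: [0.4, 0.1, 0.7]
grip_width: -0.0
```

Run:
```python
from h import *
s=read_state(); print(s["position"],s["force"])
im,d,P,T,m=world("wrist",s); a=im
im2,d2,P2,_,_=world("side")
cv2.imwrite("pics/w1.png",np.hstack([cv2.resize(a,(400,300)),cv2.resize(im2,(400,300))])[...,::-1])
hsv=cv2.cvtColor(a,cv2.COLOR_RGB2HSV)
w=(((hsv[...,0]<8)|(hsv[...,0]>172))&(hsv[...,1]>140)&(hsv[...,2]>60)&(P[...,2]>.07)).astype(np.uint8)
n,cc,st,ce=cv2.connectedComponentsWithStats(w)
for i in range(1,n):
    if st[i,4]>60: p=P[cc==i]; print(st[i],ce[i],p.min(0),p.max(0),(p.min(0)+p.max(0))/2)
# lowest gripper point near TCP in side view
for nm,Q in(("side",P2),("wrist",P)):
    q=Q.reshape(-1,3); k=(np.hypot(*(q[:,:2]-s["position"][:2]).T)<.05)&(q[:,2]>.15)
    if k.any(): print(nm,k.sum(),np.sort(q[k,2])[:8],q[k][np.argsort(q[k,2])[:3]])
```

```text
[ 0.53057821 -0.24317243  0.26565233] [0.38466446 0.10989861 0.65626038]
[ 253  162   48   49 1836] [276.46023965 186.01742919] [ 0.45852317 -0.26335751  0.07023006] [ 0.55146023 -0.22181478  0.39370331] [ 0.5049917  -0.24258614  0.23196668]
[510 259  39  31 937] [529.22305229 273.90608324] [ 0.45852317 -0.24305859  0.12722217] [ 0.59901925 -0.03340797  0.39370331] [ 0.52877121 -0.13823328  0.26046274]
side 7152 [0.25145116 0.25195798 0.25291428 0.25318051 0.25330624 0.25344248
 0.25345137 0.25354816] [[ 0.5259123  -0.25029662  0.25145116]
 [ 0.52254557 -0.23666044  0.25195798]
 [ 0.52320402 -0.25018191  0.25291428]]
wrist 44265 [0.25437899 0.25449771 0.25452515 0.25464949 0.25467136 0.25470895
 0.2547215  0.25476106] [[ 0.51971065 -0.24425216  0.25437899]
 [ 0.51965865 -0.24716493  0.25449771]
 [ 0.5196462  -0.23884028  0.25452515]]
```

View pics/w1.png

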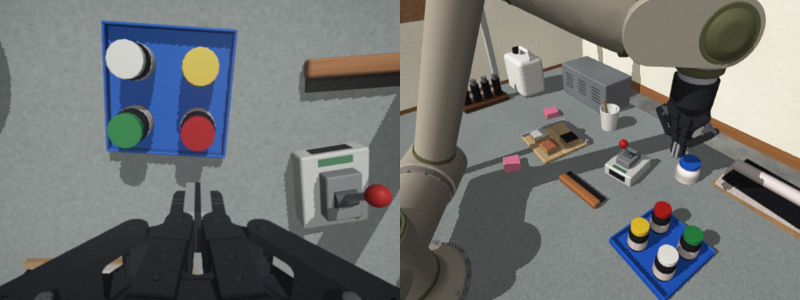

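The left (wrist) panel shows the red cap at about (198,133) ahead of the closed fingers. It measures (0.530, -0.243), agreeing with the fixed views to 1 mm. The tips read 14 mm below the TCP, so I descend 147 mm to hover 2 cm up.

Request:
play_rows(
  motion=[
    {"x": 0,"y": -1,"z": 6,"wx": 0,"wy": 0,"wz": 0,"grip": 0},
    {"x": 0,"y": -1,"z": 22,"wx": 0,"wy": 0,"wz": 0,"grip": 0},
    {"x": 0,"y": -1,"z": 44,"wx": 0,"wy": 0,"wz": 0,"grip": 0},
    {"x": 0,"y": -1,"z": 66,"wx": 0,"wy": 0,"wz": 0,"grip": 0},
    {"x": 0,"y": -1,"z": 88,"wx": 0,"wy": 0,"wz": 0,"grip": 0},
    {"x": 0,"y": -1,"z": 110,"wx": 0,"wy": 0,"wz": 0,"grip": 0},
    {"x": 0,"y": -1,"z": 128,"wx": 0,"wy": 0,"wz": 0,"grip": 0},
    {"x": 0,"y": -1,"z": 140,"wx": 0,"wy": 0,"wz": 0,"grip": 0},
    {"x": 0,"y": -1,"z": 146,"wx": 0,"wy": 0,"wz": 0,"grip": 0},
    {"x": 0,"y": -1,"z": 147,"wx": 0,"wy": 0,"wz": 0,"grip": 0},
  ],
)

```text
t: 5.2
position: [0.531, -0.2451, 0.1183]
ee_rot: [[-1.0, 0.0, 0.0], [0.0, 1.0, -0.0], [-0.0, -0.0, -1.0]]
force: [-0.8, -0.4, -0.3]
grip_width: 0.0002
```

Request:
play_rows(
  motion=[
    {"x": 0,"y": 0,"z": 0,"wx": 0,"wy": 0,"wz": 0,"grip": 0},
    {"x": 0,"y": 0,"z": 0,"wx": 0,"wy": 0,"wz": 0,"grip": 0},
    {"x": 0,"y": 0,"z": 0,"wx": 0,"wy": 0,"wz": 0,"grip": 0},
    {"x": 0,"y": 0,"z": 0,"wx": 0,"wy": 0,"wz": 0,"grip": 0},
    {"x": 0,"y": 0,"z": 0,"wx": 0,"wy": 0,"wz": 0,"grip": 0},
    {"x": 0,"y": 0,"z": 0,"wx": 0,"wy": 0,"wz": 0,"grip": 0},
    {"x": 0,"y": 0,"z": 0,"wx": 0,"wy": 0,"wz": 0,"grip": 0},
    {"x": 0,"y": 0,"z": 0,"wx": 0,"wy": 0,"wz": 0,"grip": 0},
    {"x": 0,"y": 0,"z": 0,"wx": 0,"wy": 0,"wz": 0,"grip": 0},
    {"x": 0,"y": 0,"z": 0,"wx": 0,"wy": 0,"wz": 0,"grip": 0},
  ],
)

```text
t: 6.45
position: [0.531, -0.2451, 0.1183]
ee_rot: [[-1.0, 0.0, -0.0], [0.0, 1.0, -0.0], [0.0, -0.0, -1.0]]
force: [0.4, -0.9, 0.6]
grip_width: -0.0
```

Run:
```python
from h import *
s=read_state(); print(s["t"],s["position"],s["force"])
im,d,P,T,m=world("side"); cv2.imwrite("pics/s2.png",cv2.resize(im[200:400,260:500],(720,600))[...,::-1])
```

```text
6.45 [ 0.53095834 -0.24511778  0.11832092] [ 0.38203459 -0.92432364  0.56701393]
```

View pics/s2.png

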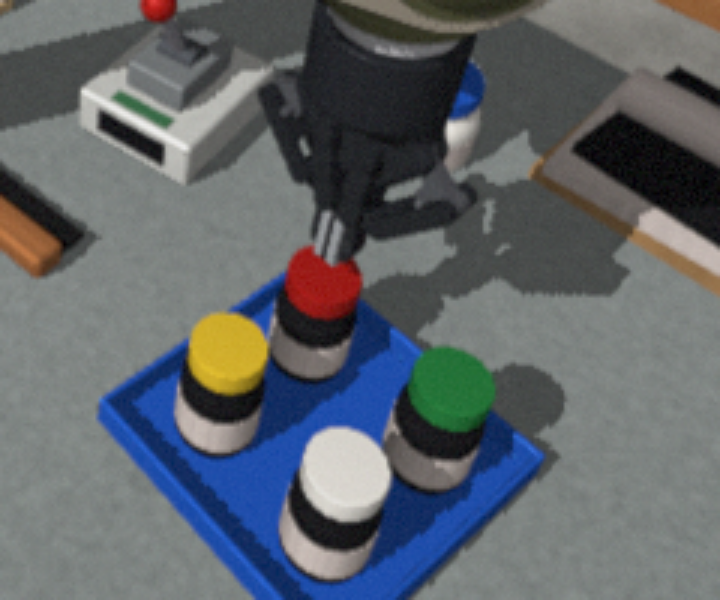

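The crop shows the fingertips at about (335,255), over the middle of the red cap with a small gap. I finish the hold, rise, and cross to the copper block.

Request:
play_rows(
  motion=[
    {"x": 0,"y": 0,"z": 0,"wx": 0,"wy": 0,"wz": 0,"grip": 0},
    {"x": 0,"y": 0,"z": 0,"wx": 0,"wy": 0,"wz": 0,"grip": 0},
    {"x": 0,"y": 0,"z": 0,"wx": 0,"wy": 0,"wz": 0,"grip": 0},
    {"x": 0,"y": 0,"z": 0,"wx": 0,"wy": 0,"wz": 0,"grip": 0},
    {"x": 0,"y": 0,"z": 0,"wx": 0,"wy": 0,"wz": 0,"grip": 0},
    {"x": 0,"y": 0,"z": 0,"wx": 0,"wy": 0,"wz": 0,"grip": 0},
    {"x": 0,"y": 0,"z": 0,"wx": 0,"wy": 0,"wz": 0,"grip": 0},
    {"x": 0,"y": 0,"z": 0,"wx": 0,"wy": 0,"wz": 0,"grip": 0},
    {"x": 0,"y": 0,"z": 0,"wx": 0,"wy": 0,"wz": 0,"grip": 0},
    {"x": 0,"y": 0,"z": 0,"wx": 0,"wy": 0,"wz": 0,"grip": 0},
  ],
)

```text
t: 7.75
position: [0.531, -0.2451, 0.1183]
ee_rot: [[-1.0, 0.0, 0.0], [0.0, 1.0, 0.0], [-0.0, 0.0, -1.0]]
force: [-0.1, 0.5, 0.0]
grip_width: -0.0001
```

Request:
play_rows(
  motion=[
    {"x": 0,"y": 0,"z": 0,"wx": 0,"wy": 0,"wz": 0,"grip": 0},
    {"x": 0,"y": 0,"z": 0,"wx": 0,"wy": 0,"wz": 0,"grip": 0},
    {"x": 0,"y": 0,"z": -6,"wx": 0,"wy": 0,"wz": 0,"grip": 0},
    {"x": 0,"y": 0,"z": -25,"wx": 0,"wy": 0,"wz": 0,"grip": 0},
    {"x": 0,"y": 0,"z": -55,"wx": 0,"wy": 0,"wz": 0,"grip": 0},
    {"x": 0,"y": 0,"z": -85,"wx": 0,"wy": 0,"wz": 0,"grip": 0},
    {"x": 1,"y": 8,"z": -112,"wx": 0,"wy": 0,"wz": 0,"grip": 0},
    {"x": 3,"y": 28,"z": -132,"wx": 0,"wy": 0,"wz": 0,"grip": 0},
    {"x": 6,"y": 60,"z": -144,"wx": 0,"wy": 0,"wz": 0,"grip": 0},
    {"x": 10,"y": 100,"z": -147,"wx": 0,"wy": 0,"wz": 0,"grip": 0},
  ],
)

```text
t: 9.0
position: [0.521, -0.1446, 0.2665]
ee_rot: [[-1.0, 0.001, 0.002], [0.001, 1.0, -0.001], [-0.002, -0.001, -1.0]]
force: [1.0, 0.4, -0.1]
grip_width: 0.0002
```

Request:
play_rows(
  motion=[
    {"x": 5,"y": 42,"z": 0,"wx": 0,"wy": 0,"wz": 0,"grip": 0},
    {"x": 9,"y": 86,"z": 0,"wx": 0,"wy": 0,"wz": 0,"grip": 0},
    {"x": 13,"y": 130,"z": 0,"wx": 0,"wy": 0,"wz": 0,"grip": 0},
    {"x": 17,"y": 174,"z": 0,"wx": 0,"wy": 0,"wz": 0,"grip": 0},
    {"x": 21,"y": 218,"z": 0,"wx": 0,"wy": 0,"wz": 0,"grip": 0},
    {"x": 25,"y": 262,"z": 0,"wx": 0,"wy": 0,"wz": 0,"grip": 0},
    {"x": 29,"y": 304,"z": 0,"wx": 0,"wy": 0,"wz": 0,"grip": 0},
    {"x": 32,"y": 332,"z": 0,"wx": 0,"wy": 0,"wz": 0,"grip": 0},
    {"x": 34,"y": 345,"z": 0,"wx": 0,"wy": 0,"wz": 0,"grip": 0},
    {"x": 34,"y": 346,"z": 0,"wx": 0,"wy": 0,"wz": 0,"grip": 0},
  ],
)

```text
t: 10.25
position: [0.4869, 0.201, 0.2655]
ee_rot: [[-1.0, -0.001, 0.0], [-0.001, 1.0, -0.0], [-0.0, -0.0, -1.0]]
force: [0.0, -0.0, 0.7]
grip_width: -0.0002
```

Request:
play_rows(
  motion=[
    {"x": 0,"y": 0,"z": 10,"wx": 0,"wy": 0,"wz": 0,"grip": 0},
    {"x": 0,"y": 0,"z": 35,"wx": 0,"wy": 0,"wz": 0,"grip": 0},
    {"x": 0,"y": 0,"z": 65,"wx": 0,"wy": 0,"wz": 0,"grip": 0},
    {"x": 0,"y": 0,"z": 95,"wx": 0,"wy": 0,"wz": 0,"grip": 0},
    {"x": 0,"y": 0,"z": 125,"wx": 0,"wy": 0,"wz": 0,"grip": 0},
    {"x": 0,"y": 0,"z": 152,"wx": 0,"wy": 0,"wz": 0,"grip": 0},
    {"x": 0,"y": 0,"z": 174,"wx": 0,"wy": 0,"wz": 0,"grip": 0},
    {"x": 0,"y": 0,"z": 188,"wx": 0,"wy": 0,"wz": 0,"grip": 0},
    {"x": 0,"y": 0,"z": 194,"wx": 0,"wy": 0,"wz": 0,"grip": 0},
    {"x": 0,"y": 0,"z": 195,"wx": 0,"wy": 0,"wz": 0,"grip": 0},
  ],
)

```text
t: 11.5
position: [0.4872, 0.2007, 0.0704]
ee_rot: [[-1.0, 0.0, 0.0], [0.0, 1.0, 0.0], [-0.0, 0.0, -1.0]]
force: [-0.0, 0.6, 0.6]
grip_width: 0.0
```

Request:
play_rows(
  motion=[
    {"x": 0,"y": 0,"z": 0,"wx": 0,"wy": 0,"wz": 0,"grip": 0},
    {"x": 0,"y": 0,"z": 0,"wx": 0,"wy": 0,"wz": 0,"grip": 0},
    {"x": 0,"y": 0,"z": 0,"wx": 0,"wy": 0,"wz": 0,"grip": 0},
    {"x": 0,"y": 0,"z": 0,"wx": 0,"wy": 0,"wz": 0,"grip": 0},
    {"x": 0,"y": 0,"z": 0,"wx": 0,"wy": 0,"wz": 0,"grip": 0},
    {"x": 0,"y": 0,"z": 0,"wx": 0,"wy": 0,"wz": 0,"grip": 0},
    {"x": 0,"y": 0,"z": 0,"wx": 0,"wy": 0,"wz": 0,"grip": 0},
    {"x": 0,"y": 0,"z": 0,"wx": 0,"wy": 0,"wz": 0,"grip": 0},
    {"x": 0,"y": 0,"z": 0,"wx": 0,"wy": 0,"wz": 0,"grip": 0},
    {"x": 0,"y": 0,"z": 0,"wx": 0,"wy": 0,"wz": 0,"grip": 0},
  ],
)

```text
t: 12.75
position: [0.487, 0.2009, 0.0703]
ee_rot: [[-1.0, 0.0, 0.0], [0.0, 1.0, -0.0], [-0.0, -0.0, -1.0]]
force: [-0.4, 0.0, 0.3]
grip_width: 0.0001
```

Run:
```python
from h import *
s=read_state(); print(s["t"],s["position"],s["force"])
im,d,P,T,m=world("side"); im2=world("scene")[0]
cv2.imwrite("pics/s3.png",np.hstack([cv2.resize(im[130:250,140:280],(400,343)),cv2.resize(im2[130:250,280:420],(400,343))])[...,::-1])
```

```text
12.75 [0.48699834 0.20087778 0.0703264 ] [-0.39807517  0.01805159  0.29286053]
```

View pics/s3.png

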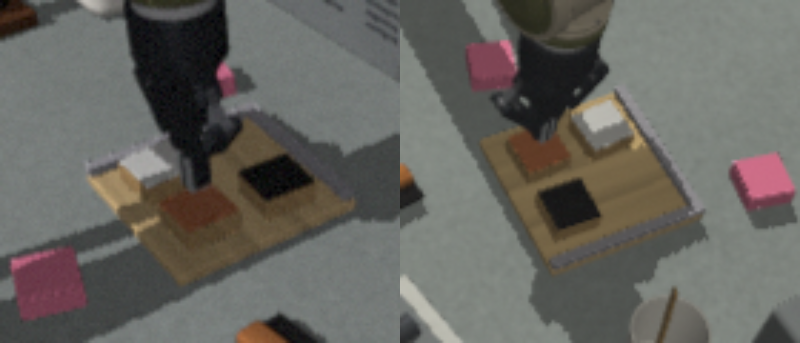

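Both views show the tips over the middle of the copper plate with a small gap: side panel about (195,185), scene panel about (540,135). I finish the hold, rise, and move behind the lever with a 10° yaw.

Request:
play_rows(
  motion=[
    {"x": 0,"y": 0,"z": 0,"wx": 0,"wy": 0,"wz": 0,"grip": 0},
    {"x": 0,"y": 0,"z": 0,"wx": 0,"wy": 0,"wz": 0,"grip": 0},
    {"x": 0,"y": 0,"z": 0,"wx": 0,"wy": 0,"wz": 0,"grip": 0},
    {"x": 0,"y": 0,"z": 0,"wx": 0,"wy": 0,"wz": 0,"grip": 0},
    {"x": 0,"y": 0,"z": 0,"wx": 0,"wy": 0,"wz": 0,"grip": 0},
    {"x": 0,"y": 0,"z": 0,"wx": 0,"wy": 0,"wz": 0,"grip": 0},
    {"x": 0,"y": 0,"z": 0,"wx": 0,"wy": 0,"wz": 0,"grip": 0},
    {"x": 0,"y": 0,"z": 0,"wx": 0,"wy": 0,"wz": 0,"grip": 0},
    {"x": 0,"y": 0,"z": 0,"wx": 0,"wy": 0,"wz": 0,"grip": 0},
    {"x": 0,"y": 0,"z": 0,"wx": 0,"wy": 0,"wz": 0,"grip": 0},
  ],
)

```text
t: 14.1
position: [0.487, 0.2009, 0.0703]
ee_rot: [[-1.0, 0.0, 0.0], [0.0, 1.0, -0.0], [-0.0, -0.0, -1.0]]
force: [0.2, -0.1, 0.5]
grip_width: 0.0005
```

Request:
play_rows(
  motion=[
    {"x": 0,"y": 0,"z": 0,"wx": 0,"wy": 0,"wz": 0,"grip": 0},
    {"x": 0,"y": 0,"z": 0,"wx": 0,"wy": 0,"wz": 0,"grip": 0},
    {"x": 0,"y": 0,"z": -8,"wx": 0,"wy": 0,"wz": 0,"grip": 0},
    {"x": 0,"y": 0,"z": -32,"wx": 0,"wy": 0,"wz": 0,"grip": 0},
    {"x": 0,"y": 0,"z": -68,"wx": 0,"wy": 0,"wz": 0,"grip": 0},
    {"x": 0,"y": 0,"z": -104,"wx": 0,"wy": 0,"wz": -2,"grip": 0},
    {"x": 0,"y": 0,"z": -140,"wx": 0,"wy": 0,"wz": -5,"grip": 0},
    {"x": -1,"y": -5,"z": -170,"wx": 0,"wy": 0,"wz": -8,"grip": 0},
    {"x": -4,"y": -20,"z": -188,"wx": 0,"wy": 0,"wz": -10,"grip": 0},
    {"x": -10,"y": -48,"z": -195,"wx": 0,"wy": 0,"wz": -10,"grip": 0},
  ],
)

```text
t: 15.35
position: [0.497, 0.1529, 0.2672]
ee_rot: [[-0.984, -0.175, 0.003], [-0.175, 0.984, 0.0], [-0.003, -0.0, -1.0]]
force: [0.3, 0.4, 0.1]
grip_width: -0.0001
```

Run:
```python
from h import *
s=read_state(); R=s["ee_rot"];print(s["position"])
for t in[(.540,-.053,.265),(.540,-.053,.134)]: print(R.T@(np.array(t)-s["position"])*1000)
```

```text
[0.49698629 0.15289865 0.26716156]
[  -6.2156323  -210.25124155    2.2107715 ]
[  -5.87324562 -210.23070522  133.21032245]
```

Request:
play_rows(
  motion=[
    {"x": -1,"y": -30,"z": 0,"wx": 0,"wy": 0,"wz": 0,"grip": 0},
    {"x": -2,"y": -65,"z": 0,"wx": 0,"wy": 0,"wz": 0,"grip": 0},
    {"x": -3,"y": -105,"z": 0,"wx": 0,"wy": 0,"wz": 0,"grip": 0},
    {"x": -4,"y": -145,"z": 2,"wx": 0,"wy": 0,"wz": 0,"grip": 0},
    {"x": -5,"y": -180,"z": 10,"wx": 0,"wy": 0,"wz": 0,"grip": 0},
    {"x": -6,"y": -202,"z": 35,"wx": 0,"wy": 0,"wz": 0,"grip": 0},
    {"x": -6,"y": -210,"z": 70,"wx": 0,"wy": 0,"wz": 0,"grip": 0},
    {"x": -6,"y": -210,"z": 105,"wx": 0,"wy": 0,"wz": 0,"grip": 0},
    {"x": -6,"y": -210,"z": 128,"wx": 0,"wy": 0,"wz": 0,"grip": 0},
    {"x": -6,"y": -210,"z": 132,"wx": 0,"wy": 0,"wz": 0,"grip": 0},
  ],
)

```text
t: 16.6
position: [0.5388, -0.0527, 0.1326]
ee_rot: [[-0.985, -0.174, -0.002], [-0.174, 0.985, 0.001], [0.002, 0.001, -1.0]]
force: [0.2, 0.1, -0.6]
grip_width: 0.0
```

Run:
```python
from h import *
s=read_state(); print(s["t"],s["position"],s["force"])
im,d,P,T,m=world("side"); im2=world("scene")[0]
cv2.imwrite("pics/s4.png",np.hstack([cv2.resize(im[130:270,240:380],(400,400)),cv2.resize(im2[170:310,210:350],(400,400))])[...,::-1])
```

```text
16.6 [ 0.53884134 -0.05274528  0.1326257 ] [ 0.20277495  0.14345336 -0.61327992]
```

View pics/s4.png

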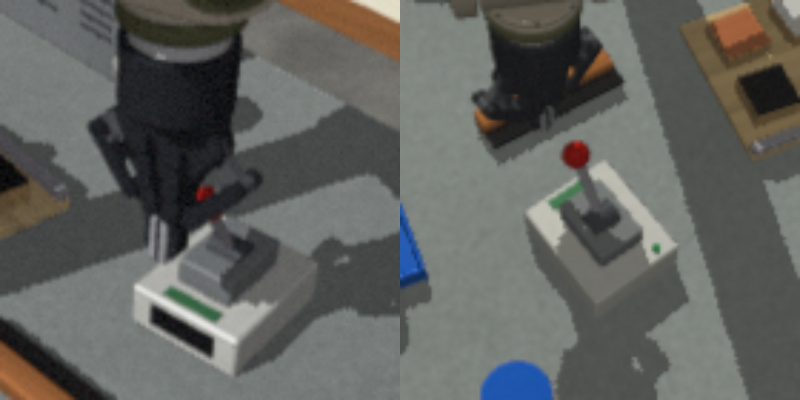

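The fingertips (scene panel about (547,118)) stand behind the knob at (577,155), on the push axis with zero lateral offset. I push along tool -x.

Request:
play_rows(
  motion=[
    {"x": -8,"y": 0,"z": 0,"wx": 0,"wy": 0,"wz": 0,"grip": 0},
    {"x": -18,"y": 0,"z": 0,"wx": 0,"wy": 0,"wz": 0,"grip": 0},
    {"x": -28,"y": 0,"z": 0,"wx": 0,"wy": 0,"wz": 0,"grip": 0},
    {"x": -38,"y": 0,"z": 0,"wx": 0,"wy": 0,"wz": 0,"grip": 0},
    {"x": -48,"y": 0,"z": 0,"wx": 0,"wy": 0,"wz": 0,"grip": 0},
    {"x": -58,"y": 0,"z": 0,"wx": 0,"wy": 0,"wz": 0,"grip": 0},
    {"x": -68,"y": 0,"z": 0,"wx": 0,"wy": 0,"wz": 0,"grip": 0},
    {"x": -78,"y": 0,"z": 0,"wx": 0,"wy": 0,"wz": 0,"grip": 0},
    {"x": -87,"y": 0,"z": 0,"wx": 0,"wy": 0,"wz": 0,"grip": 0},
    {"x": -94,"y": 0,"z": 0,"wx": 0,"wy": 0,"wz": 0,"grip": 0},
  ],
)

```text
t: 17.95
position: [0.6324, -0.0365, 0.1331]
ee_rot: [[-0.985, -0.174, -0.0], [-0.174, 0.985, 0.0], [0.0, 0.0, -1.0]]
force: [-0.8, -1.2, -0.5]
grip_width: 0.0003
```

Request:
play_rows(
  motion=[
    {"x": -1,"y": 0,"z": 0,"wx": 0,"wy": 0,"wz": 0,"grip": 0},
    {"x": -2,"y": 0,"z": 0,"wx": 0,"wy": 0,"wz": 0,"grip": 0},
    {"x": -3,"y": 0,"z": 0,"wx": 0,"wy": 0,"wz": 0,"grip": 0},
    {"x": -4,"y": 0,"z": 0,"wx": 0,"wy": 0,"wz": 0,"grip": 0},
    {"x": -5,"y": 0,"z": 0,"wx": 0,"wy": 0,"wz": 0,"grip": 0},
    {"x": -6,"y": 0,"z": 0,"wx": 0,"wy": 0,"wz": 0,"grip": 0},
    {"x": -6,"y": 0,"z": 0,"wx": 0,"wy": 0,"wz": 0,"grip": 0},
    {"x": -6,"y": 0,"z": 0,"wx": 0,"wy": 0,"wz": 0,"grip": 0},
    {"x": -6,"y": 0,"z": 0,"wx": 0,"wy": 0,"wz": 0,"grip": 0},
    {"x": -6,"y": 0,"z": 0,"wx": 0,"wy": 0,"wz": 0,"grip": 0},
  ],
)

```text
t: 19.2
position: [0.6379, -0.0355, 0.1334]
ee_rot: [[-0.985, -0.174, 0.0], [-0.174, 0.985, -0.0], [-0.0, -0.0, -1.0]]
force: [0.4, -0.3, 0.1]
grip_width: -0.0003
```

Request:
play_rows(
  motion=[
    {"x": -1,"y": 0,"z": 0,"wx": 0,"wy": 0,"wz": 0,"grip": 0},
    {"x": -1,"y": 0,"z": 0,"wx": 0,"wy": 0,"wz": 0,"grip": 0},
    {"x": -2,"y": 0,"z": 0,"wx": 0,"wy": 0,"wz": 0,"grip": 0},
    {"x": -2,"y": 0,"z": 0,"wx": 0,"wy": 0,"wz": 0,"grip": 0},
    {"x": -3,"y": 0,"z": 0,"wx": 0,"wy": 0,"wz": 0,"grip": 0},
    {"x": -3,"y": 0,"z": 0,"wx": 0,"wy": 0,"wz": 0,"grip": 0},
    {"x": -4,"y": 0,"z": 0,"wx": 0,"wy": 0,"wz": 0,"grip": 0},
    {"x": -4,"y": 0,"z": 0,"wx": 0,"wy": 0,"wz": 0,"grip": 0},
    {"x": -4,"y": 0,"z": 0,"wx": 0,"wy": 0,"wz": 0,"grip": 0},
    {"x": -4,"y": 0,"z": 0,"wx": 0,"wy": 0,"wz": 0,"grip": 0},
  ],
)

```text
t: 20.45
position: [0.6418, -0.0348, 0.1334]
ee_rot: [[-0.985, -0.174, 0.0], [-0.174, 0.985, -0.0], [-0.0, -0.0, -1.0]]
force: [-0.9, -0.7, -0.0]
grip_width: -0.0001
```

Run:
```python
from h import *
s=read_state(); print(s["t"],s["position"],s["force"])
out=[]
for n in("side","scene"):
    im,d,P,T,m=world(n)
    out.append(cv2.resize(im[130:270,240:380] if n=="side" else im[170:310,210:350],(400,400)))
    hsv=cv2.cvtColor(im,cv2.COLOR_RGB2HSV)
    w=((hsv[...,0]<8)|(hsv[...,0]>172))&(hsv[...,1]>150)&(P[...,2]>.11)&(abs(P[...,0]-.65)<.09)&(abs(P[...,1]+.04)<.06)
    p=P[w]; print(n,len(p),p.mean(0) if len(p) else "")
cv2.imwrite("pics/s5.png",np.hstack(out)[...,::-1])
```

```text
20.45 [ 0.64183097 -0.03483162  0.13338315] [-0.85277919 -0.67573339 -0.01004413]
side 15 [ 0.66098414 -0.04384395  0.13821957]
scene 63 [ 0.66784603 -0.03261124  0.14226892]
```

View pics/s5.png

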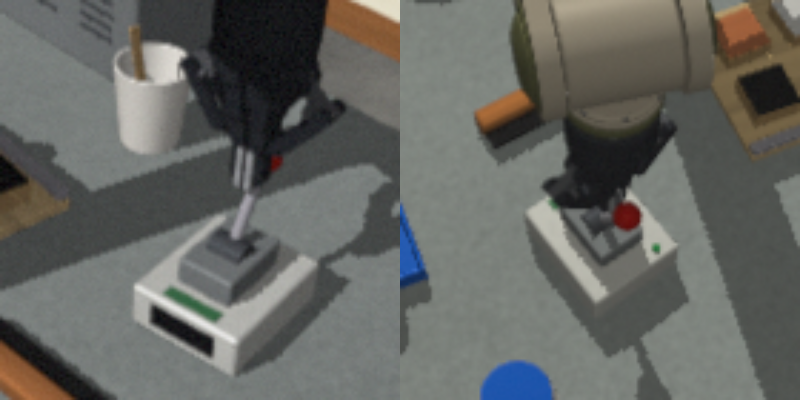

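The knob has followed and is near its end (0.668 measured, about 0.669 expected), but there is no stop force yet. I creep on.

Request:
play_rows(
  motion=[
    {"x": -1,"y": 0,"z": 0,"wx": 0,"wy": 0,"wz": 0,"grip": 0},
    {"x": -1,"y": 0,"z": 0,"wx": 0,"wy": 0,"wz": 0,"grip": 0},
    {"x": -2,"y": 0,"z": 0,"wx": 0,"wy": 0,"wz": 0,"grip": 0},
    {"x": -2,"y": 0,"z": 0,"wx": 0,"wy": 0,"wz": 0,"grip": 0},
    {"x": -2,"y": 0,"z": 0,"wx": 0,"wy": 0,"wz": 0,"grip": 0},
    {"x": -3,"y": 0,"z": 0,"wx": 0,"wy": 0,"wz": 0,"grip": 0},
    {"x": -3,"y": 0,"z": 0,"wx": 0,"wy": 0,"wz": 0,"grip": 0},
    {"x": -3,"y": 0,"z": 0,"wx": 0,"wy": 0,"wz": 0,"grip": 0},
    {"x": -3,"y": 0,"z": 0,"wx": 0,"wy": 0,"wz": 0,"grip": 0},
    {"x": -3,"y": 0,"z": 0,"wx": 0,"wy": 0,"wz": 0,"grip": 0},
  ],
)

```text
t: 21.8
position: [0.6427, -0.0346, 0.1332]
ee_rot: [[-0.985, -0.173, -0.006], [-0.173, 0.985, -0.0], [0.006, 0.001, -1.0]]
force: [-12.6, -3.0, 5.0]
grip_width: 0.0004
```

The stop is reached: 13 N, and the arm advanced only 1 mm of the 3 commanded. I back off, then rise.

Request:
play_rows(
  motion=[
    {"x": 3,"y": 0,"z": 0,"wx": 0,"wy": 0,"wz": 0,"grip": 0},
    {"x": 10,"y": 0,"z": 0,"wx": 0,"wy": 0,"wz": 0,"grip": 0},
    {"x": 25,"y": 0,"z": 0,"wx": 0,"wy": 0,"wz": 0,"grip": 0},
    {"x": 45,"y": 0,"z": 0,"wx": 0,"wy": 0,"wz": 0,"grip": 0},
    {"x": 65,"y": 0,"z": -5,"wx": 0,"wy": 0,"wz": 0,"grip": 0},
    {"x": 85,"y": 0,"z": -25,"wx": 0,"wy": 0,"wz": 0,"grip": 0},
    {"x": 105,"y": 0,"z": -55,"wx": 0,"wy": 0,"wz": 0,"grip": 0},
    {"x": 118,"y": 0,"z": -80,"wx": 0,"wy": 0,"wz": 0,"grip": 0},
    {"x": 120,"y": 0,"z": -90,"wx": 0,"wy": 0,"wz": 0,"grip": 0},
    {"x": 120,"y": 0,"z": -90,"wx": 0,"wy": 0,"wz": 0,"grip": 0},
  ],
)

```text
t: 23.05
position: [0.5269, -0.0551, 0.2234]
ee_rot: [[-0.985, -0.174, 0.001], [-0.174, 0.985, -0.0], [-0.001, -0.0, -1.0]]
force: [-0.9, 0.1, 0.7]
grip_width: 0.0003
```

Run:
```python
from h import *
s=read_state(); print(s["t"],s["position"],s["force"])
out=[]
for n in("side","scene"):
    im,d,P,T,m=world(n)
    out.append(cv2.resize(im,(400,300)))
    hsv=cv2.cvtColor(im,cv2.COLOR_RGB2HSV)
    red=((hsv[...,0]<8)|(hsv[...,0]>172))&(hsv[...,1]>150)
    w=red&(P[...,2]>.11)&(abs(P[...,0]-.65)<.09)&(abs(P[...,1]+.04)<.06)
    p=P[w]; print(n,len(p),(p.mean(0),(p.min(0)+p.max(0))/2) if len(p) else "")
    w=red&(P[...,2]>.076)&(abs(P[...,0]-.53)<.04)&(abs(P[...,1]+.244)<.04); p=P[w]; print(" redcap",(p.min(0)+p.max(0))/2)
cv2.imwrite("pics/s6.png",np.hstack(out)[...,::-1])
```

```text
23.05 [ 0.52692362 -0.0551443   0.22344844] [-0.88865519  0.07734044  0.6755984 ]
side 96 (array([ 0.66068272, -0.03447083,  0.13716502]), array([ 0.66280719, -0.03204298,  0.13632189]))
 redcap [ 0.53116285 -0.24411065  0.08086871]
scene 67 (array([ 0.66794753, -0.03236907,  0.14258747]), array([ 0.66731238, -0.0314292 ,  0.14106362]))
 redcap [ 0.53155336 -0.24397054  0.08394715]
```

View pics/s6.png

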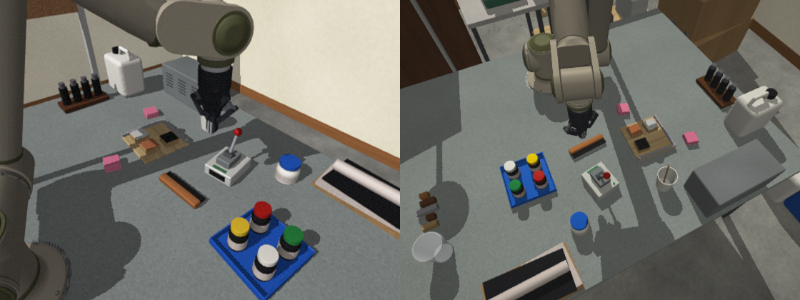

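The lever leans to the far side, with the knob at (0.664, -0.032) as expected for the stop. Everything else stands where it was and the arm is clear, so I hand in.

```bash
python3 -c "from cell import *; print(job_done())"
```

```text
the job is handed in; nothing more can be done
None
```

The print job is logged and handed in, finished at about 23 s of the 58 s allowed; no verdict was reported.

- **Red-capped jar:** I held the closed fingertips about 2 cm above the middle of the cap for about 2.5 s. The arm did not move during the hold.
- **Copper-faced block:** I held the same way, about 2 cm above the middle of the plate, again for about 2.5 s.
- **Lever:** I pushed it along the log box's axis until it met its far stop. The force rose to about 13 N and the arm stopped advancing, so I backed off and lifted clear.

**Last checks:**
- The knob measured about (0.664, -0.032), which matches the end stop to within a few millimetres.
- The red cap had not moved, to within about a millimetre.
- The other items looked in place in the final pictures; I did not re-measure them.
- The only contact I saw was with the lever. At the end the wrist force was back to noise and the arm was clear.

The first move call was refused because its rows left out some keys. Nothing moved, and I resent it with every key filled in. No other check failed or disagreed.

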